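# Weigh a specimen jar on the beam balance

### The job

Weigh the orange-capped jar: set it down gently in the balance's hung pan and let go of it, then push the orange arrest block fully clear from under the beam. Finally slide the brass poise along the beam until the beam, left free, comes to rest level with its red tip inside the green band. Leave the blue-capped jar, the tube rack and the tip box alone.

Things in the scene. Friction and masses are not known exactly. Their poses are not given: they have to be found in the camera images.
- balance: Beam balance, fixed. Origin on the bench under the pivot; y along the beam to the poise arm, x across it (away from the robot), z up. Grey pillar 36 x 26 mm, 173 mm high, on a plate 130 x 120 x 14 mm; pivot at z = 155 mm. Aluminium beam 14 mm wide, 18 mm high, to y = 275 mm.
- beam_tip (a point): Centre of the red tip, 285 mm along the poise arm; at z = 155 mm when level. Beside it, on the robot's side (at x = -34 mm of the balance), a fixed white index post (8 x 34 mm, top at z = 171 mm) has a green band 14 mm high centred at z = 155 mm. The centre is inside the band while the beam is within 0.025 rad of level.
- fork_bar (a point): Centre of the fork's cross bar, 70 mm from the pivot on the pan side (128 mm across the beam, 14 mm wide, 16 mm high). From it two arms, 60 mm to either side of the beam line, 8 mm wide and 16 mm high, run 93 mm further out; the pan hangs between them and the fork is open at its outer end.
- beam_arm (a joint): Beam angle, rad: 0 level, positive = pan down and poise arm up; stops at -0.07 and 0.07. Lightly sprung and damped: 1 mm of poise travel outwards lowers the angle at rest by about 0.0067 rad; left free it settles in about 1.5 s. A finger touching the poise can hold the beam by friction: draw back before reading.
- poise_block (a joint): Place of the poise, m: 0 = inner end (50 mm from the pivot), 0.2 = outer end (250 mm from the pivot). It slides with about 1.2 N of friction and stays where it is left. For any jar weight met here the balance lies between 0.07 and 0.19.
- poise_fin (a point): Centre of the white upright fin on the brass poise: 16 mm along the beam, 30 mm across it, 45 mm high (this point is half-way up), to push with a finger. Under the fin the brass block, 40 mm along the beam, 36 mm across, 44 mm high, rides on the beam (300 g in all).
- pan_floor (a point): Centre of the floor of the steel pan hung 150 mm from the pivot, 100 mm below the fork: inside 88 mm across the beam, 84 mm along it, rim 7 mm high. Straps 14 mm wide at 50 mm to either side across the beam rise 108 mm; open above and on the other two sides. It can swing a little and sinks about 10 mm when loaded.
- jar_center (a point): Centre, half-way up, of the orange-capped specimen jar to be weighed: upright, frosted white with a paper band, 58 mm across, 100 mm high (cap 56 mm across, top 22 mm), between 0.26 and 0.45 kg. Its place may be on the left or the right.
- other_jar_center (a point): Centre of a jar of the same shape with a blue cap: leave alone.
- arrest_foot (a point): Middle of the near end face of the arrest block's foot, 15 mm above the bench. The loose orange block (300 g) stands on the bench; its foot, 145 mm long, 50 mm wide, 30 mm high, sticks out from under the beam towards the robot and can be pushed by this end, along its length.
- arrest_top (a point): Centre of the top of the arrest block's tower (36 mm along the foot, 50 mm wide, 145 mm high), 127 mm from the near end face. It starts under the beam, 1 mm below it when level, and keeps the poise arm from sinking. It is clear when this point is over 30 mm to either side of the beam's centre line. x runs along the foot from the near end, z up.
- tube_rack: Teal tube rack with tubes, 100 x 200 mm, 60 mm high, origin under its centre: leave alone.
- tip_box: Orange tip box with a clear lid, 90 x 125 mm, 72 mm high, origin under its centre: leave alone.
Mind the look-alikes: they are no part of the job. What is shaped like the part that bears arrest_foot but pink is not meant. What is shaped like the part that bears jar_center but black is not meant.

How it is judged:
By the outcome, as a careful person would: the job done as asked, in the order asked, and still so for the second after the job is handed in, with the robot touching nothing.
It also fails if it takes over 72 s, if anything falls off the work surface, if the arm or the gripper's body presses on something with over 40 N, if the wrist force passes 120 N, or if a joint passes its speed limit or range.

### The arm

A 6-joint arm with a two-finger parallel gripper is mounted at the origin on the work surface. World frame = base frame: x ahead of the robot, y to its left, z up, the work surface at z = 0. Lengths are in m, angles in rad, forces in N, time in s.
With the tool pointing down it reaches from about 0.35 to 0.85 m from the base axis. Payload 8.1 kg.
Tool frame: the origin (TCP) lies on the mounting face of the last link; the fingertips stand 186 mm ahead of it and the grasp point (between the pads) lies 167 mm ahead of it (grip_point_offset is the distance from the TCP to the grasp point, in m); z points along the fingers, y is the direction in which the jaws open and shut (so a half turn about z gives the same grasp; the last joint's range is limited). The gripper opens to 93 mm and grips with 3 to 60 N. Pads are 15 mm wide; open, the fingers measure 128 mm over their backs; the gripper's body (75 mm by 188 mm) begins 65 mm behind the grasp point.
Start: joints at [-1.309, 0.13, 1.488, -0, 1.523, -0.085], TCP at [0.204, -0.564, 0.405] pointing down, gripper open.
Joint ranges: [-2.96, 2.96], [-0.89, 2.26], [0.02, 2.5], [-1.34, 4.48], [0, 2.73], [-2.66, 2.66]. Speed limits (rad/s): [2.39, 2.39, 2.79, 3.14, 3.14, 3.14].

### API

Orientations are given as a rotation vector (axis times angle).
In Python, from plant import read_state, read_camera, close_job, grip_point_offset gives the robot as it stands.
- The arm moves only by the shell command python3 -m creep 'ROWS' [OPENING] [FORCE]. ROWS is JSON, a list of rows, each a list of 2 entries, a list of its own where there are three numbers: the shift along the tool's x, y, z in cm, then the turn, a rotation vector about the tool's x, y, z in degrees. In form: [[[tx, ty, tz], [rx, ry, rz]], ...]. A call has 1 to 12 rows; each row shifts and turns the commanded pose from where the row before left it, along the tool's axes as they then stand; what a row does not reach is not made up. A row lasts 1/12 s, in which the tool goes at most 41.7 mm and 7.16 degrees, less where a joint would pass 70% of its speed; a pose out of reach is approached as far as the arm can. A call is refused whole if a number of a shift passes 4.17 or a number of a turn 7.16, either way. A call with a gripper value outside its range is refused whole. OPENING is the opening in per cent of the stroke, from 0 (shut) to 100 (fully open), set as the call begins (- or left out, the last holds). The fingers move at their own pace and stop on an object; FORCE is the grip in N (left out, the last holds). Time passes only in rows, so rows that do not move let the fingers close. It gives the time, the measured TCP pose, the force and the opening at its end, in the units of the state.
- read_state(): the state, without advancing time (a new reading comes with each control period).
- read_camera(name): name is "side" or "top"; returns a dict with "img" (384x512x3 uint8, red, green, blue), "K" (3x3 intrinsics, pixels), "T" (4x4, takes a point from camera to world coordinates). Camera axes: x right, y down, z forward; pixel columns grow to the right and rows downward; lengths in m; the calibration is good to about 2 mm. A picture is of the moment at which its call begins. There is no depth.
- close_job(): hands the job in, once; it reports no verdict.
The state is a dict: "t": time; "q": joint angles; "dq": joint speeds; "joint_torque": joint torques, N m; "tool_pos": TCP position; "orientation": TCP orientation; "force": force on the tool from outside, world axes, zero at the start; "wrist_torque": the same for the moment, N m; "opening": finger opening in m.
Only numpy, scipy, OpenCV 4.12 (cv2) and the standard library are available. Lean on these libraries where they do the work, as an engineer would, in place of code of your own. Each camera call takes 0.05 s, during which the arm holds its last target.

## Working session

There is one attempt and no reset: what is moved stays moved. The work goes in short steps, Python scripts to look and compute and a shell command to move; the robot and the scene stay as the last step left them, time stands still between calls to the robot, and variables do not carry over. Pictures are saved under pics/ and viewed, and the job is handed in when it is done.

```bash
ls; mkdir -p pics; python3 - <<'E'
from plant import *
import cv2
s=read_state(); print({k:s[k] for k in ('t','tool_pos','orientation','force','opening')}, grip_point_offset)
for n in ('side','top'):
    c=read_camera(n); cv2.imwrite(f'pics/{n}0.png',c['img'][:,:,::-1]); print(n,c['K'].tolist() if hasattr(c['K'],'tolist') else c['K'],c['T'])
E
```

```text
pics
{'t': 0.0, 'tool_pos': array([ 0.20388487, -0.56406189,  0.40373999]), 'orientation': array([-3.09277546e+00, -5.41728177e-01,  2.70309659e-04]), 'force': array([ 0.04002685, -0.01352519, -0.75228794]), 'opening': 0.09270315376764889} 0.1673
side [[499.9481238109775, 0.0, 254.0803750390881], [0.0, 499.9481238109775, 192.45569037300217], [0.0, 0.0, 1.0]] [[-0.98296332 -0.10193851  0.15294329  0.32558597]
 [-0.1833546   0.60184759 -0.77727767  1.21027181]
 [-0.01281402 -0.79207829 -0.610285    1.09164327]
 [ 0.          0.          0.          1.        ]]
top [[396.2715513575027, 0.0, 253.8978389765063], [0.0, 396.2715513575027, 194.80645074793716], [0.0, 0.0, 1.0]] [[-0.02852708 -0.97728647  0.20999372  0.35150105]
 [-0.99958685  0.02862828 -0.00255845  0.03225206]
 [-0.00351142 -0.20997995 -0.97769939  1.1659277 ]
 [ 0.          0.          0.          1.        ]]
```

View pics/side0.png

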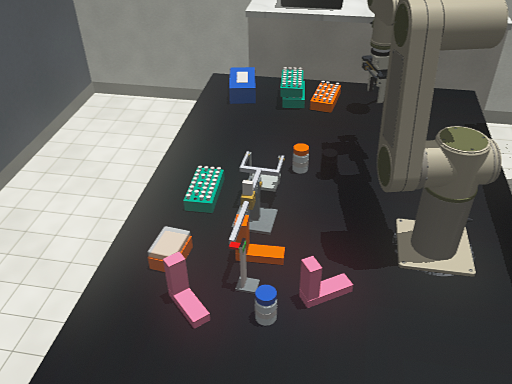

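View pics/top0.png

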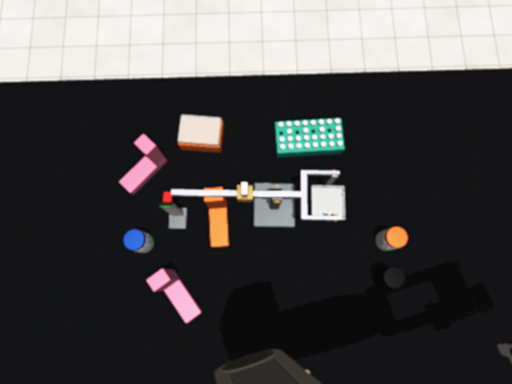

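The top view shows the orange jar at (397,238), a black look-alike at (393,278), the pan at (328,202), the beam running from there to the red tip at (167,197), and the arrest block at (218,220). Next I'll take enlarged crops.

```bash
cat > h.py <<'E'
import numpy as np, cv2
from plant import *
def ray(c,u,v):
    K=np.array(c['K']);T=np.array(c['T'])
    d=T[:3,:3]@np.linalg.inv(K)@np.array([u,v,1.]); return T[:3,3],d
def onz(c,u,v,z):
    o,d=ray(c,u,v); return o+d*(z-o[2])/d[2]
def tri(c1,p1,c2,p2):
    o1,d1=ray(c1,*p1);o2,d2=ray(c2,*p2)
    d1=d1/np.linalg.norm(d1);d2=d2/np.linalg.norm(d2)
    A=np.c_[d1,-d2];s=np.linalg.lstsq(A,o2-o1,rcond=None)[0]
    a=o1+d1*s[0];b=o2+d2*s[1];return (a+b)/2,np.linalg.norm(a-b)
def proj(c,P):
    T=np.array(c['T']);p=T[:3,:3].T@(np.array(P)-T[:3,3]);q=np.array(c['K'])@p;return q[:2]/q[2]
def crop(c,x0,y0,x1,y1,f,name):
    im=c['img'][y0:y1,x0:x1,::-1]; im=cv2.resize(im,None,fx=f,fy=f,interpolation=cv2.INTER_CUBIC)
    for x in range((x0+9)//10*10,x1,10):
        cv2.line(im,((x-x0)*f,0),((x-x0)*f,4 if x%50 else 12),(0,255,255),1)
    for y in range((y0+9)//10*10,y1,10):
        cv2.line(im,(0,(y-y0)*f),(4 if y%50 else 12,(y-y0)*f),(0,255,255),1)
    cv2.imwrite('pics/'+name,im)
def blobs(c,lo,hi,box=None,amin=15):
    h=cv2.cvtColor(c['img'],cv2.COLOR_RGB2HSV); m=cv2.inRange(h,np.array(lo),np.array(hi))
    if box: 
        k=np.zeros_like(m);k[box[1]:box[3],box[0]:box[2]]=1;m=m*k
    n,l,st,ce=cv2.connectedComponentsWithStats(m)
    return [(st[i].tolist(),ce[i].round(2).tolist()) for i in range(1,n) if st[i][4]>=amin],m
E
python3 - <<'E'
from h import *
t=read_camera('top');s=read_camera('side')
import pickle;pickle.dump((t,s),open('c0.pkl','wb'))
crop(t,110,120,430,300,2,'t1.png');crop(t,150,165,350,255,4,'t2.png')
crop(s,140,130,340,330,3,'s1.png');
for n,c in(('t',t),('s',s)):
    print(n,'orange',blobs(c,(5,150,80),(18,255,255))[0]);print('red',blobs(c,(0,180,80),(3,255,255))[0],'blue',blobs(c,(105,150,80),(125,255,255))[0])
E
```

```text
t orange [([177, 120, 47, 32, 307], [203.62, 144.66]), ([203, 186, 21, 3, 48], [214.08, 187.29]), ([203, 197, 27, 51, 1017], [217.53, 221.52]), ([385, 226, 24, 23, 414], [396.65, 236.64])]
red [([162, 191, 11, 12, 98], [166.77, 196.85])] blue [([123, 228, 22, 23, 385], [133.36, 239.1])]
s orange [([310, 83, 31, 30, 487], [324.74, 99.04]), ([293, 143, 16, 13, 170], [300.69, 148.85]), ([236, 215, 49, 50, 889], [260.12, 248.31]), ([180, 236, 12, 22, 135], [186.71, 247.43]), ([235, 249, 5, 12, 37], [237.05, 254.81]), ([148, 257, 17, 15, 160], [155.93, 263.76])]
red [([229, 242, 12, 6, 51], [234.27, 244.41])] blue [([229, 67, 27, 22, 378], [242.16, 77.98]), ([255, 285, 22, 16, 279], [265.59, 292.44])]
```

View pics/t2.png

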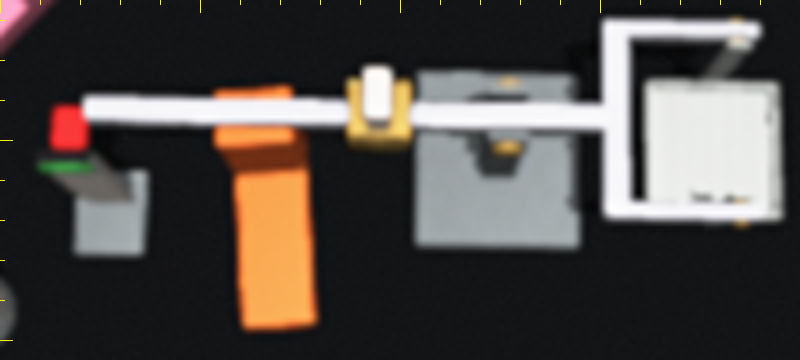

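View pics/s1.png

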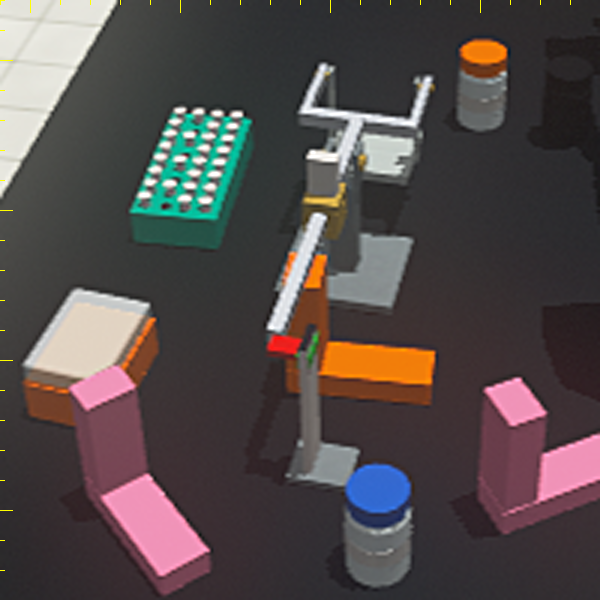

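Close up: plate corners at about (254,183)–(295,227), the beam nearly along image columns, the fork bar at column 304, and the pan at cols 311–345, rows 185–219.

```bash
python3 - <<'E'
from h import *
import pickle;t,s=pickle.load(open('c0.pkl','rb'))
P=lambda n,v:print(n,np.round(v,4))
pl=[onz(t,*p,.014) for p in((254,183),(294,183.5),(295,226.5),(254,226))]
for p in pl:P('plate',p)
P('platec',np.mean(pl,0))
# red top face approx
tp,e=tri(t,(166.8,196.8),s,(234.3,244.4));P('tip',tp);print(e)
P('tip z.16',onz(t,166.8,196.8,.16))
P('beam at col 304 fork bar',onz(t,304,194.3,.163)); 
P('fork ends',onz(t,337,172,.163)); P('fork end2',onz(t,343,218,.163))
pan=[onz(t,*p,.06) for p in((311,185.5),(345,185.5),(345.5,219.5),(311,218))]
for p in pl:pass
for p in pan:P('pan',p)
P('panc',np.mean(pan,0))
# jars
P('jar cap top',onz(t,396.65,236.6,.1)); print(tri(t,(396.65,236.6),s,(300.69,148.85)))
P('blue cap',onz(t,133.4,239.1,.1))
for p in((209,208.5),(227,207),(229.5,246),(211,247)):P('foot top',onz(t,*p,.03))
for p in((204,187.5),(223,186.5),(224,200),(206,202)):P('tower top',onz(t,*p,.145))
P('fin top',onz(t,244.3,184.5,.23));P('post',onz(t,165,206.5,.171))
E
```

```text
plate [0.635  0.0279 0.014 ]
plate [ 0.63   -0.0916  0.014 ]
plate [ 0.5007 -0.0881  0.014 ]
plate [0.5057 0.0316 0.014 ]
platec [ 0.5678 -0.0301  0.014 ]
tip [0.5696 0.2562 0.1583]
0.0007399859690267755
tip z.16 [0.5689 0.2557 0.16  ]
beam at col 304 fork bar [ 0.5645 -0.1     0.163 ]
fork ends [ 0.6216 -0.1897  0.163 ]
fork end2 [ 0.4997 -0.1962  0.163 ]
pan [ 0.6115 -0.1351  0.06  ]
pan [ 0.6087 -0.2325  0.06  ]
pan [ 0.5104 -0.2263  0.06  ]
pan [ 0.5175 -0.1296  0.06  ]
panc [ 0.562  -0.1809  0.06  ]
jar cap top [ 0.4544 -0.3507  0.1   ]
(array([ 0.45534848, -0.35443378,  0.08949629]), np.float64(0.00013887898599970286))
blue cap [0.4681 0.3569 0.1   ]
foot top [0.5585 0.1611 0.03  ]
foot top [0.5615 0.1086 0.03  ]
foot top [0.4482 0.1031 0.03  ]
foot top [0.4469 0.1559 0.03  ]
tower top [0.5944 0.161  0.145 ]
tower top [0.5957 0.1107 0.145 ]
tower top [0.5591 0.1085 0.145 ]
tower top [0.5551 0.1559 0.145 ]
fin top [0.5788 0.0524 0.23  ]
post [0.5413 0.2575 0.171 ]
```

```bash
python3 - <<'E'
from h import *
import pickle;t,s=pickle.load(open('c0.pkl','rb'))
crop(t,340,200,440,300,5,'t3.png')
crop(s,230,130,350,200,6,'s2.png')
E
```

```text
(no output)
```

View pics/t3.png

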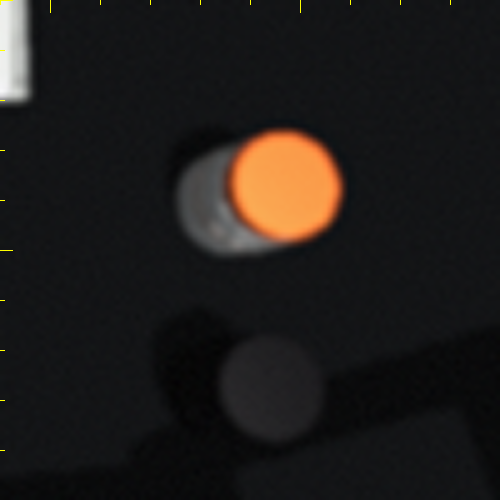

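View pics/s2.png

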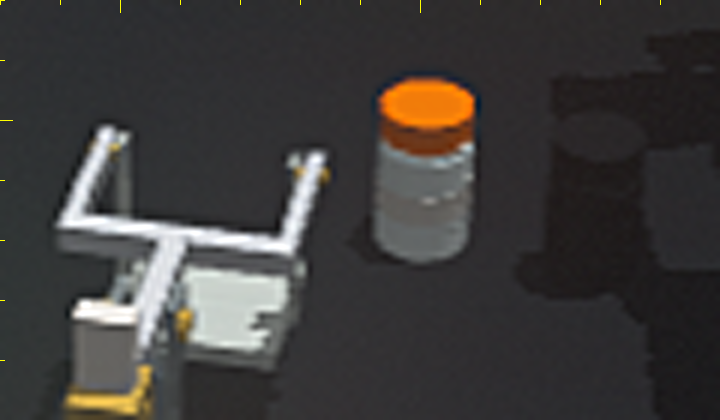

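```bash
cat >> h.py <<'E'
from scipy.spatial.transform import Rotation as R
def need(g):
    "tool-axes shift in cm so the grasp point goes to world g"
    s=read_state();M=R.from_rotvec(s['orientation']).as_matrix()
    gp=s['tool_pos']+M[:,2]*grip_point_offset
    print('t',round(s['t'],2),'gp',gp.round(4),'yaw',np.degrees(np.arctan2(M[1,0],M[0,0])).round(2),'tilt',np.degrees(np.arccos(-M[2,2])).round(2),'F',s['force'].round(2),'op',round(s['opening'],4))
    print('shift cm',(M.T@(np.array(g)-gp)*100).round(2))
E
python3 - <<'E'
from h import *
import pickle;t,s=pickle.load(open('c0.pkl','rb'))
print(tri(t,(396.9,237.2),s,(301,147.3)), onz(t,396.9,237.2,.1), onz(s,301,147.3,.1))
print('black',onz(t,394.2,277.7,.1))
E
python3 -m creep '[[[0,0,0],[0,0,7]],[[0,0,0],[0,0,7]],[[0,0,0],[0,0,7]]]' 100
python3 -c "
from h import *
need((.454,-.352,.2))"
```

```text
(array([ 0.45360465, -0.35192107,  0.09789745]), np.float64(0.0012504566049913696)) [ 0.45277712 -0.35116348  0.1       ] [ 0.45396203 -0.34868099  0.1       ]
black [ 0.34677113 -0.33298164  0.1       ]
t: 0.45
tool_pos: [0.2039, -0.5642, 0.4044]
orientation: [-3.141, 0.04, 0.0]
force: [0.4, -0.3, -0.0]
opening: 0.0929
t 0.45 gp [ 0.2039 -0.5641  0.2371] yaw -1.48 tilt 0.03 F [ 0.38 -0.31 -0.02] op 0.0929
shift cm [ 24.46 -21.85   3.72]
```

```bash

python3 -m creep '[[[1.5,-1.3,0],[0,0,0]],[[2.5,-2.3,0],[0,0,0]],[[2.5,-2.3,0],[0,0,0]],[[2.5,-2.3,0],[0,0,0]],[[2.5,-2.3,0],[0,0,0]],[[2.5,-2.3,0],[0,0,0]],[[2.5,-2.3,0],[0,0,0]],[[2.5,-2.3,0],[0,0,0]],[[2.5,-2.1,0],[0,0,0]],[[2,-1.5,0],[0,0,0]],[[1,-0.9,0],[0,0,0]],[[0,0,0],[0,0,0]]]'
python3 -c "
from h import *
need((.4535,-.3505,.067))
c=read_camera('side');crop(c,230,60,430,230,4,'s3.png')"
```

```text
t: 1.45
tool_pos: [0.4549, -0.3484, 0.4045]
orientation: [-3.141, 0.026, -0.0]
force: [0.4, -0.3, -0.5]
opening: 0.0932
t 1.45 gp [ 0.4549 -0.3482  0.2372] yaw -0.95 tilt 0.05 F [ 0.36 -0.34 -0.55] op 0.0932
shift cm [-0.14  0.24 17.02]
```

View pics/s3.png

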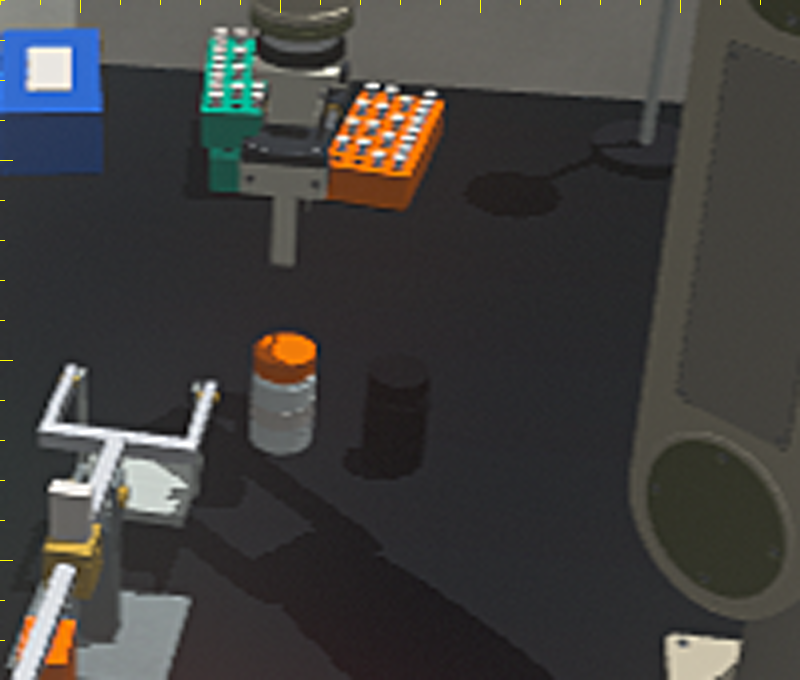

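The jaws straddle the orange-capped jar along y and the black jar is clear. Descend and grip.

```bash

python3 -m creep '[[[-0.1,0.2,1],[0,0,0]],[[0,0,2.5],[0,0,0]],[[0,0,2.5],[0,0,0]],[[0,0,2.5],[0,0,0]],[[0,0,2.5],[0,0,0]],[[0,0,2],[0,0,0]],[[0,0,2],[0,0,0]],[[0,0,1],[0,0,0]],[[0,0,0.5],[0,0,0]],[[0,0,0.5],[0,0,0]],[[0,0,0],[0,0,0]]]' 100
python3 -m creep '[[[0,0,0],[0,0,0]],[[0,0,0],[0,0,0]],[[0,0,0],[0,0,0]],[[0,0,0],[0,0,0]],[[0,0,0],[0,0,0]],[[0,0,0],[0,0,0]],[[0,0,0],[0,0,0]],[[0,0,0],[0,0,0]]]' 0 25
python3 -c "
from h import *
need((.4535,-.3505,.067))
"
```

```text
t: 2.42
tool_pos: [0.4518, -0.3526, 0.2345]
orientation: [-3.141, 0.032, 0.0]
force: [-0.3, 0.0, 0.3]
opening: 0.0931
t: 3.08
tool_pos: [0.4524, -0.3521, 0.2351]
orientation: [3.141, -0.031, 0.001]
force: [0.0, 2.3, 3.8]
opening: 0.057
t 3.08 gp [ 0.4524 -0.3521  0.0678] yaw -1.12 tilt 0.02 F [0.02 2.33 3.79] op 0.057
shift cm [ 0.11 -0.16  0.08]
```

```bash

python3 -m creep '[[[0,0,-0.5],[0,0,0]],[[0,0,-1],[0,0,0]],[[0,0,-2],[0,0,0]],[[0,0,-2.5],[0,0,0]],[[0,0,-2.5],[0,0,0]],[[0,0,-2.5],[0,0,0]],[[0,0,-2.5],[0,0,0]],[[0,0,-2.5],[0,0,0]],[[0,0,-2],[0,0,0]],[[0,0,-1],[0,0,0]],[[0,0,0],[0,0,0]],[[0,0,0],[0,0,0]]]'
python3 -c "
from h import *
need((.564,-.1805,.26))
c=read_camera('side');crop(c,230,60,430,230,4,'s4.png')
"
```

```text
t: 4.08
tool_pos: [0.4521, -0.3521, 0.4246]
orientation: [3.141, -0.031, 0.0]
force: [-0.6, -0.3, -4.0]
opening: 0.0573
t 4.08 gp [ 0.4521 -0.3522  0.2573] yaw -1.14 tilt 0.01 F [-0.62 -0.32 -3.95] op 0.0573
shift cm [ 10.85 -17.39  -0.28]
```

View pics/s4.png

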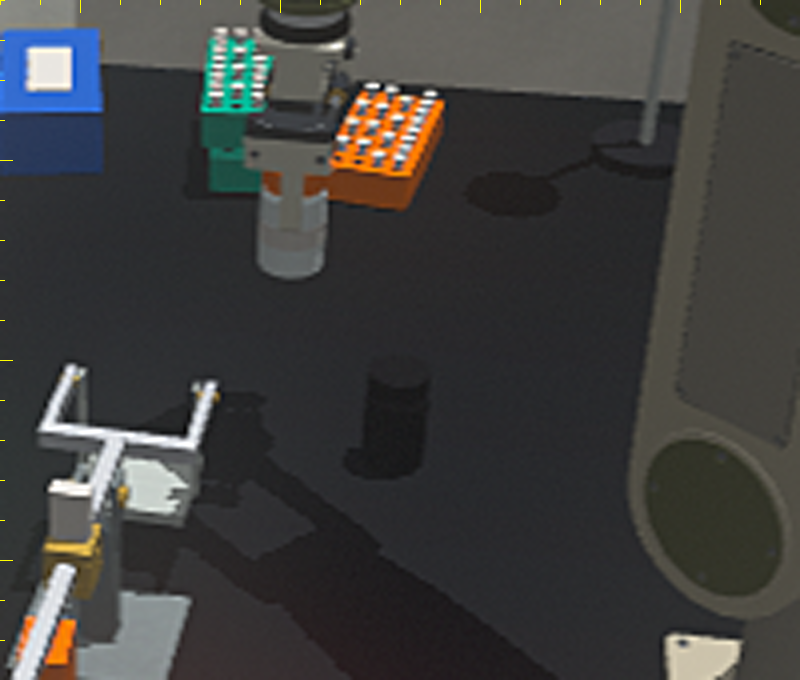

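The jar is held about 0.19 m up. Move over the pan.

```bash

python3 -m creep '[[[0.6,-0.9,0],[0,0,0]],[[1.2,-2,0],[0,0,0]],[[1.2,-2,0],[0,0,0]],[[1.3,-2,0],[0,0,0]],[[1.3,-2,0],[0,0,0]],[[1.3,-2,0],[0,0,0]],[[1.3,-2,0],[0,0,0]],[[1.2,-2,0],[0,0,0]],[[0.9,-1.5,0],[0,0,0]],[[0.6,-1,0],[0,0,0]],[[0,0,0],[0,0,0]],[[0,0,0],[0,0,0]]]'
python3 -c "
from h import *
need((.564,-.1805,.122))
c=read_camera('side');crop(c,200,80,340,220,4,'s5.png')
c=read_camera('top');crop(c,260,130,400,270,4,'t5.png')
"
```

```text
t: 5.13
tool_pos: [0.5646, -0.1797, 0.4235]
orientation: [-3.141, 0.029, 0.003]
force: [-0.4, -0.4, -3.3]
opening: 0.0571
t 5.13 gp [ 0.5643 -0.1796  0.2562] yaw -1.05 tilt 0.11 F [-0.36 -0.37 -3.31] op 0.0571
shift cm [-0.    0.1  13.42]
```

View pics/s5.png

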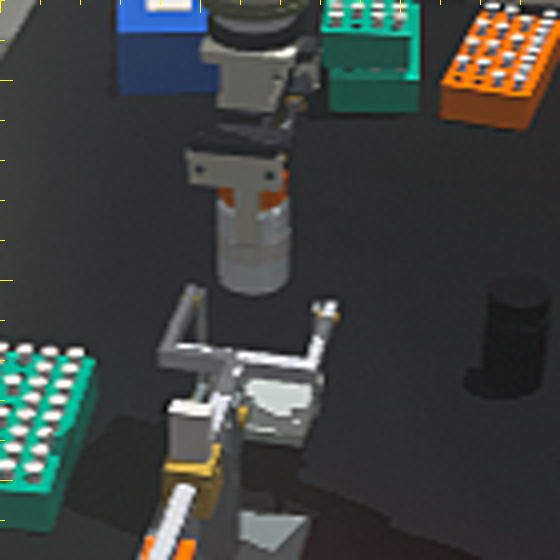

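View pics/t5.png

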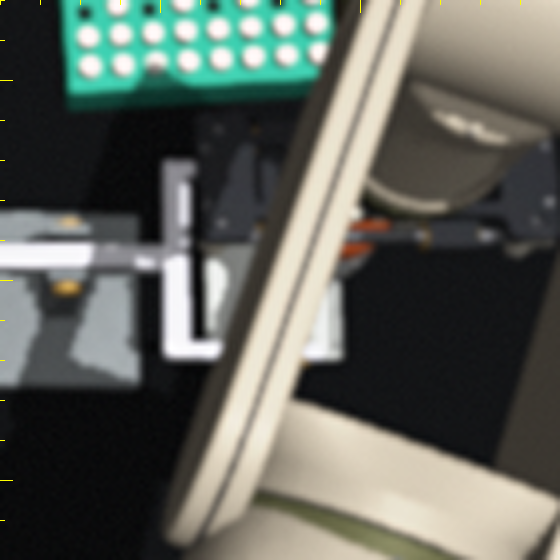

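The jar is above the pan and centred between the fork arms. Descend to about 1.5 cm above the floor, then go slowly.

```bash

python3 -m creep '[[[0,0.1,0.7],[0,0,0]],[[0,0,1.5],[0,0,0]],[[0,0,1.5],[0,0,0]],[[0,0,1.5],[0,0,0]],[[0,0,1.5],[0,0,0]],[[0,0,1.5],[0,0,0]],[[0,0,1.5],[0,0,0]],[[0,0,1.2],[0,0,0]],[[0,0,0.7],[0,0,0]],[[0,0,0.3],[0,0,0]],[[0,0,0],[0,0,0]],[[0,0,0],[0,0,0]]]'
python3 -c "
from h import *
need((.564,-.1805,.122))
c=read_camera('side');crop(c,200,80,340,220,4,'s6.png')
"
```

```text
t: 6.23
tool_pos: [0.5648, -0.1816, 0.3064]
orientation: [3.141, -0.031, 0.001]
force: [-0.1, 0.3, -2.2]
opening: 0.057
t 6.23 gp [ 0.5649 -0.1816  0.1391] yaw -1.14 tilt 0.05 F [-0.1   0.31 -2.25] op 0.057
shift cm [-0.09 -0.11  1.71]
```

View pics/s6.png

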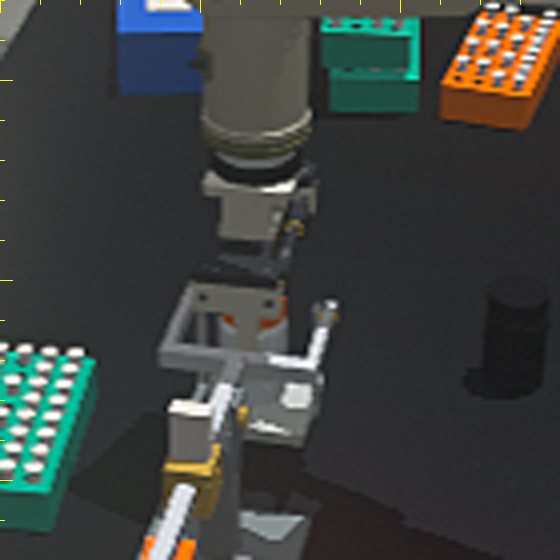

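```bash

python3 -m creep '[[[0,0,0.2],[0,0,0]],[[0,0,0.2],[0,0,0]],[[0,0,0.2],[0,0,0]],[[0,0,0.2],[0,0,0]],[[0,0,0.2],[0,0,0]],[[0,0,0.2],[0,0,0]],[[0,0,0],[0,0,0]]]'
python3 -m creep '[[[0,0,0.1],[0,0,0]],[[0,0,0.1],[0,0,0]],[[0,0,0.1],[0,0,0]],[[0,0,0],[0,0,0]]]'
python3 -m creep '[[[0,0,0.1],[0,0,0]],[[0,0,0.1],[0,0,0]],[[0,0,0.1],[0,0,0]],[[0,0,0],[0,0,0]]]'
python3 -c "
from h import *
need((.564,-.1805,.113))
c=read_camera('side');crop(c,200,80,340,220,4,'s7.png')
"
```

```text
t: 6.87
tool_pos: [0.5644, -0.1812, 0.293]
orientation: [-3.141, 0.031, 0.001]
force: [0.4, 1.0, -3.2]
opening: 0.0572
t: 7.2
tool_pos: [0.5646, -0.1813, 0.2908]
orientation: [3.141, -0.031, 0.0]
force: [-0.4, 0.5, -1.5]
opening: 0.0574
t: 7.53
tool_pos: [0.5646, -0.1813, 0.2876]
orientation: [3.141, -0.031, 0.0]
force: [0.2, -0.8, -2.1]
opening: 0.0578
t 7.53 gp [ 0.5647 -0.1813  0.1203] yaw -1.13 tilt 0.01 F [ 0.24 -0.83 -2.05] op 0.0578
shift cm [-0.07 -0.08  0.73]
```

View pics/s7.png

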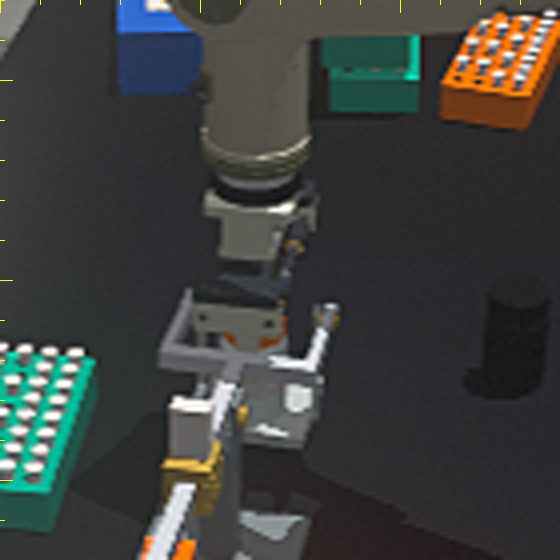

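Force is too noisy to tell contact. I'll use the red tip's height in the side view as the beam-angle readout.

```bash
cat >> h.py <<'E'
def tip(c):
    b,_=blobs(c,(0,180,80),(3,255,255),(210,210,260,275),8)
    b=max(b,key=lambda x:x[0][4]); u,v=b[1]
    a=proj(c,(.5695,.256,.158));d=(proj(c,(.5695,.256,.178))-a)/.02
    return (u,v), (v-244.41)/d[1]/.285   # angle change vs start
E
python3 -m creep '[[[0,0,0.1],[0,0,0]],[[0,0,0.1],[0,0,0]],[[0,0,0.1],[0,0,0]],[[0,0,0],[0,0,0]]]'
python3 -c "
from h import *
import pickle;t,s=pickle.load(open('c0.pkl','rb'))
print(tip(s));c=read_camera('side');print(tip(c))"
python3 -m creep '[[[0,0,0.1],[0,0,0]],[[0,0,0.1],[0,0,0]],[[0,0,0],[0,0,0]]]'
python3 -c "
from h import *
c=read_camera('side');print(tip(c));need((.564,-.1805,.113))"
```

```text
t: 7.92
tool_pos: [0.5646, -0.1813, 0.2845]
orientation: [-3.141, 0.031, 0.0]
force: [1.2, 0.9, -1.4]
opening: 0.0573
((234.27, 244.41), np.float64(-0.0))
((234.25, 241.26), np.float64(0.040557251968016766))
t: 8.22
tool_pos: [0.5646, -0.1813, 0.2825]
orientation: [-3.141, 0.031, 0.0]
force: [0.5, 0.9, -2.0]
opening: 0.0573
((234.22, 240.16), np.float64(0.05472010186160982))
t 8.27 gp [ 0.5646 -0.1813  0.1153] yaw -1.13 tilt 0.0 F [-0.52  0.39 -2.59] op 0.0572
shift cm [-0.06 -0.08  0.23]
```

The pan is taking the jar (beam +0.055). Go 3 mm further to its stop.

```bash

python3 -m creep '[[[0,0,0.1],[0,0,0]],[[0,0,0.1],[0,0,0]],[[0,0,0.05],[0,0,0]],[[0,0,0],[0,0,0]],[[0,0,0],[0,0,0]]]'
python3 -c "
from h import *
c=read_camera('side');print(tip(c));need((.564,-.1805,.113));crop(c,200,80,340,220,4,'s8.png')"
```

```text
t: 8.68
tool_pos: [0.5646, -0.1813, 0.2802]
orientation: [-3.141, 0.031, 0.0]
force: [-0.0, -0.3, -0.7]
opening: 0.0572
((234.29, 238.76), np.float64(0.07274554718072843))
t 8.73 gp [ 0.5646 -0.1813  0.1129] yaw -1.13 tilt 0.0 F [ 0.6   0.92 -1.78] op 0.057
shift cm [-0.06 -0.08 -0.01]
```

View pics/s8.png

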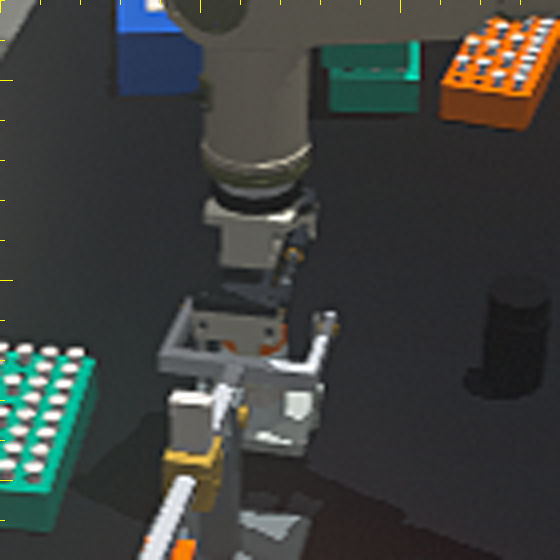

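```bash

python3 -m creep '[[[0,0,0.05],[0,0,0]],[[0,0,0.05],[0,0,0]],[[0,0,0],[0,0,0]],[[0,0,0],[0,0,0]]]'
python3 -c "
from h import *
c=read_camera('side');print(tip(c));need((.564,-.1805,.113))"
python3 -m creep '[[[0,0,0],[0,0,0]],[[0,0,0],[0,0,0]],[[0,0,0],[0,0,0]],[[0,0,0],[0,0,0]]]' 65
python3 -m creep '[[[0,0,0],[0,0,0]],[[0,0,0],[0,0,0]],[[0,0,0],[0,0,0]],[[0,0,0],[0,0,0]],[[0,0,0],[0,0,0]]]' 80
python3 -c "
from h import *
c=read_camera('side');print(tip(c));need((.564,-.1805,.113));crop(c,200,80,340,220,4,'s9.png')"
```

```text
t: 9.07
tool_pos: [0.5647, -0.1813, 0.2796]
orientation: [3.141, -0.031, 0.001]
force: [-1.6, 1.6, 2.5]
opening: 0.0572
((234.2, 238.46), np.float64(0.07660814260625361))
t 9.12 gp [ 0.5647 -0.1813  0.1123] yaw -1.13 tilt 0.02 F [-1.54  2.17  2.25] op 0.0572
shift cm [-0.07 -0.08 -0.07]
t: 9.45
tool_pos: [0.5646, -0.1814, 0.2791]
orientation: [3.141, -0.031, -0.0]
force: [-0.6, 0.8, -0.6]
opening: 0.0606
t: 9.87
tool_pos: [0.5646, -0.1813, 0.2792]
orientation: [-3.141, 0.031, -0.0]
force: [0.2, 0.2, 0.4]
opening: 0.0745
((234.29, 238.49), np.float64(0.07622188306370105))
t 9.92 gp [ 0.5646 -0.1813  0.112 ] yaw -1.13 tilt 0.0 F [ 0.07  0.55 -0.65] op 0.0744
shift cm [-0.06 -0.08 -0.1 ]
```

View pics/s9.png

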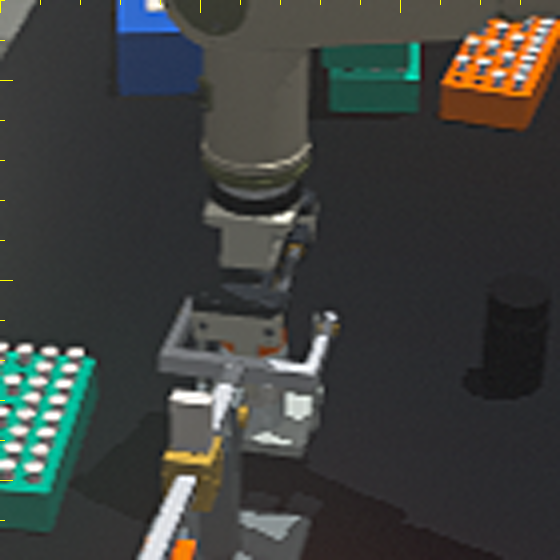

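Contact force rose before release and the opening is now 74 mm, so the jar is released. Lift off slowly.

```bash

python3 -m creep '[[[0,0,-0.3],[0,0,0]],[[0,0,-0.6],[0,0,0]],[[0,0,-1],[0,0,0]],[[0,0,-1.5],[0,0,0]],[[0,0,-2],[0,0,0]],[[0,0,-2],[0,0,0]],[[0,0,-2.5],[0,0,0]],[[0,0,-2.5],[0,0,0]],[[0,0,-2],[0,0,0]],[[0,0,-1],[0,0,0]],[[0,0,0],[0,0,0]]]'
python3 -c "
from h import *
c=read_camera('side');print(tip(c));need((.42,.13,.27));crop(c,200,80,340,220,4,'s10.png')"
```

```text
t: 10.83
tool_pos: [0.5651, -0.1815, 0.4375]
orientation: [3.139, -0.031, 0.009]
force: [1.3, -0.3, -0.3]
opening: 0.0741
((234.29, 238.49), np.float64(0.07622188306370105))
t 10.88 gp [ 0.5653 -0.1816  0.2677] yaw -1.13 tilt 0.18 F [-1.03 -0.78 -0.95] op 0.0744
shift cm [-15.14 -30.87  -0.31]
```

View pics/s10.png

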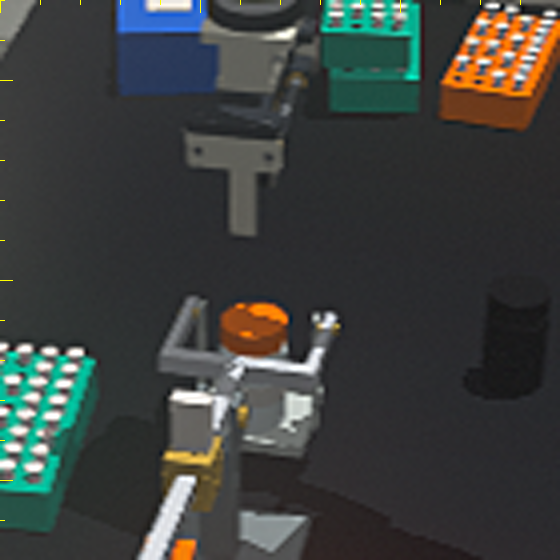

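The jar stands upright in the pan with the beam at its stop. Now the surroundings of the arrest block.

```bash
python3 - <<'E'
from h import *
import pickle;t,s=pickle.load(open('c0.pkl','rb'))
b=blobs(t,(160,60,60),(179,200,255))[0];print(b)
for p in((147,281),(158,291),(170,280),(160,269)):print('pinktower',onz(t,*p,.145).round(3))
for p in((180,150),(222,152)):print('tipbox near bottom',onz(t,*p,0).round(3))
c=read_camera('top');crop(c,120,100,320,280,4,'t6.png')
E
```

```text
[([118, 133, 49, 62, 1352], [142.64, 164.62]), ([145, 268, 57, 56, 1379], [174.01, 292.55])]
pinktower [0.357 0.305 0.145]
pinktower [0.331 0.277 0.145]
pinktower [0.357 0.247 0.145]
pinktower [0.385 0.273 0.145]
tipbox near bottom [0.75  0.253 0.   ]
tipbox near bottom [0.74  0.124 0.   ]
```

View pics/t6.png

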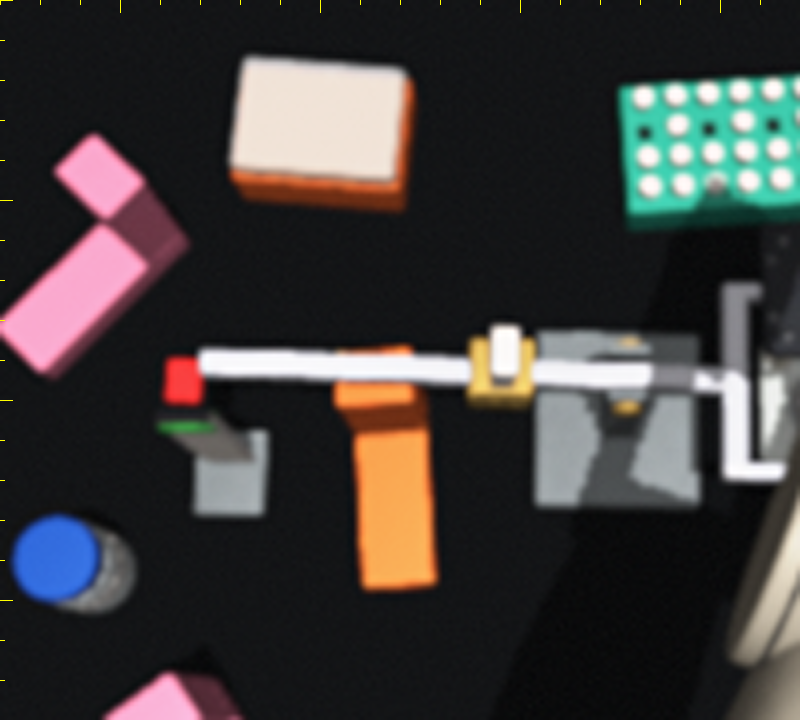

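```bash

python3 -m creep '[[[-1,-1,0],[0,0,0]],[[-2,-2,0],[0,0,0]],[[-2,-2.8,0],[0,0,0]],[[-2,-3,0],[0,0,0]],[[-2,-3,0],[0,0,0]],[[-1.5,-3.2,0],[0,0,0]],[[-1.3,-3.2,0],[0,0,0]],[[-1.2,-3.2,0],[0,0,0]],[[-1,-3.2,0],[0,0,0]],[[-1,-3,0],[0,0,0]],[[-0.5,-2.3,0],[0,0,0]],[[0,-1,0],[0,0,0]]]' 0
python3 -m creep '[[[0,0,0],[0,0,-3.6]],[[0,0,0],[0,0,0]]]'
python3 -c "
from h import *
need((.41,.128,.03))"
```

```text
t: 11.93
tool_pos: [0.4143, 0.133, 0.4313]
orientation: [-3.141, 0.027, 0.005]
force: [0.2, -0.1, -0.4]
opening: 0.0014
t: 12.1
tool_pos: [0.4155, 0.1311, 0.4316]
orientation: [3.14, 0.075, -0.004]
force: [-0.5, -0.0, 0.2]
opening: 0.0007
t 12.1 gp [0.4151 0.131  0.2643] yaw 2.73 tilt 0.15 F [-0.45 -0.02  0.22] op 0.0007
shift cm [-0.46  0.26 23.43]
```

```bash

python3 -m creep '[[[-0.5,0.2,1],[0,0,0]],[[0,0,2],[0,0,0]],[[0,0,2.5],[0,0,0]],[[0,0,2.5],[0,0,0]],[[0,0,2.5],[0,0,0]],[[0,0,2.5],[0,0,0]],[[0,0,2.5],[0,0,0]],[[0,0,2.5],[0,0,0]],[[0,0,2.5],[0,0,0]],[[0,0,1.7],[0,0,0]],[[0,0,0.9],[0,0,0]],[[0,0,0],[0,0,0]]]'
python3 -c "
from h import *
need((.4405,.129,.03))
c=read_camera('side');print(tip(c));crop(c,200,150,380,300,4,'s11.png')
c=read_camera('top');crop(c,150,150,320,300,4,'t11.png')"
```

```text
t: 13.1
tool_pos: [0.4094, 0.1275, 0.1994]
orientation: [3.14, 0.064, -0.009]
force: [-0.4, -0.6, -0.0]
opening: 0.0002
t 13.1 gp [0.4085 0.1273 0.0321] yaw 2.35 tilt 0.32 F [-0.43 -0.6  -0.03] op 0.0002
shift cm [ 3.2  -0.04  0.19]
((234.29, 238.49), np.float64(0.07622188306370105))
```

View pics/s11.png

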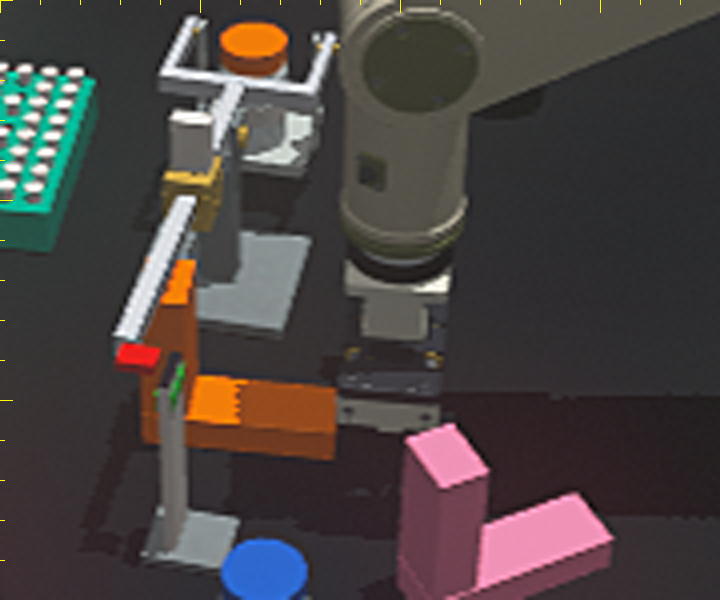

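View pics/t11.png

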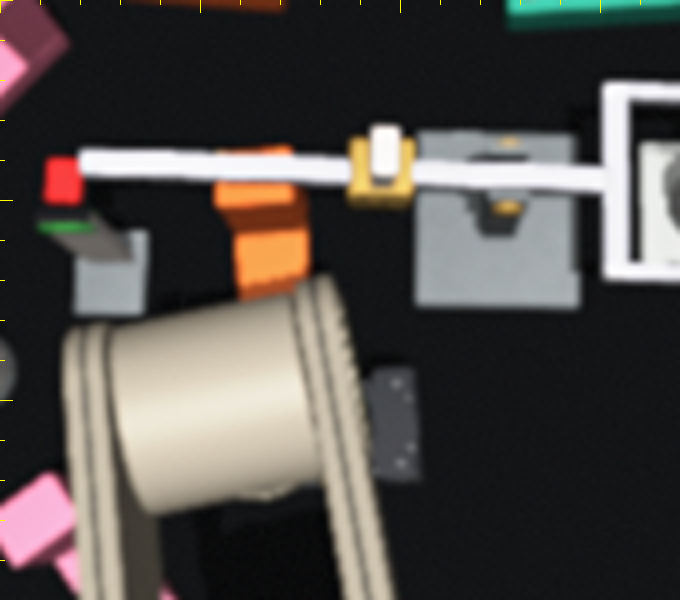

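Fingers are shut in front of the foot's end face and clear of the pink block. Push along +x in stages.

```bash

python3 -m creep '[[[1,0,0.1],[0,0,0]],[[1,0,0.1],[0,0,0]],[[0.6,0,0],[0,0,0]],[[0.4,0,0],[0,0,0]],[[0.4,0,0],[0,0,0]],[[0.4,0,0],[0,0,0]],[[0.4,0,0],[0,0,0]],[[0.4,0,0],[0,0,0]],[[0.4,0,0],[0,0,0]],[[0,0,0],[0,0,0]]]'
python3 -c "
from h import *
need((.49,.131,.03))
c=read_camera('side');print(tip(c));crop(c,200,150,380,300,4,'s12.png')
c=read_camera('top');crop(c,150,150,320,300,4,'t12.png')"
```

```text
t: 14.03
tool_pos: [0.4615, 0.1306, 0.2004]
orientation: [-3.141, -0.068, -0.001]
force: [0.6, 0.1, -0.0]
opening: 0.0002
t 14.03 gp [0.4616 0.1307 0.0331] yaw 2.47 tilt 0.05 F [ 0.56  0.14 -0.02] op 0.0002
shift cm [2.84 0.09 0.31]
((234.2, 238.46), np.float64(0.07660814260625361))
```

View pics/s12.png

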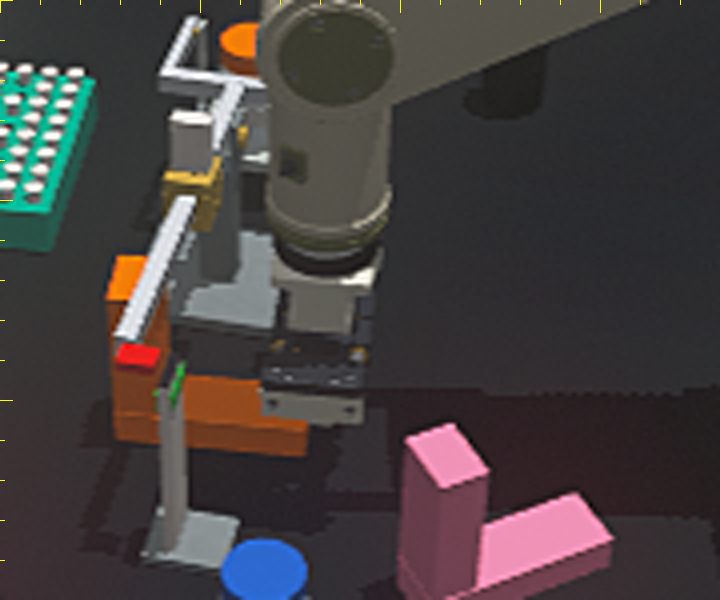

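View pics/t12.png

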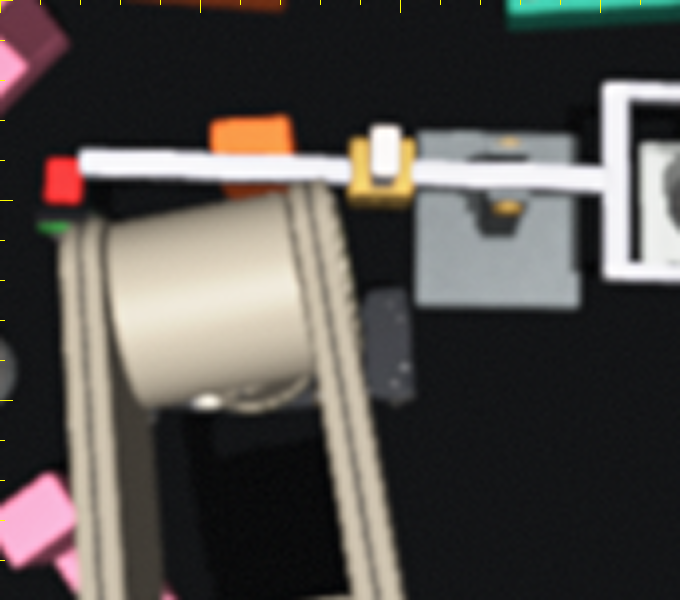

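The block slides straight, with the tower about 20 mm along. Push another 2.9 cm.

```bash

python3 -m creep '[[[0.3,0,0.1],[0,0,0]],[[0.4,0,0],[0,0,0]],[[0.4,0,0],[0,0,0]],[[0.4,0,0],[0,0,0]],[[0.4,0,0],[0,0,0]],[[0.4,0,0],[0,0,0]],[[0.4,0,0],[0,0,0]],[[0.2,0,0],[0,0,0]],[[0,0,0],[0,0,0]]]'
python3 -c "
from h import *
need((.49,.131,.03))
c=read_camera('side');print(tip(c));crop(c,200,150,380,300,4,'s13.png')
c=read_camera('top');crop(c,150,150,320,300,4,'t13.png')
for p in((202.5,173.5),(223,173)):print(onz(c,*p,.145))"
```

```text
t: 14.88
tool_pos: [0.4903, 0.1319, 0.1994]
orientation: [-3.141, -0.068, -0.001]
force: [0.2, -0.3, 0.3]
opening: 0.0006
t 14.88 gp [0.4905 0.1319 0.0321] yaw 2.46 tilt 0.04 F [ 0.21 -0.33  0.3 ] op 0.0006
shift cm [-0.05  0.09  0.21]
((234.2, 238.46), np.float64(0.07660814260625361))
[0.63289298 0.16494969 0.145     ]
[0.63266075 0.11026447 0.145     ]
```

View pics/s13.png

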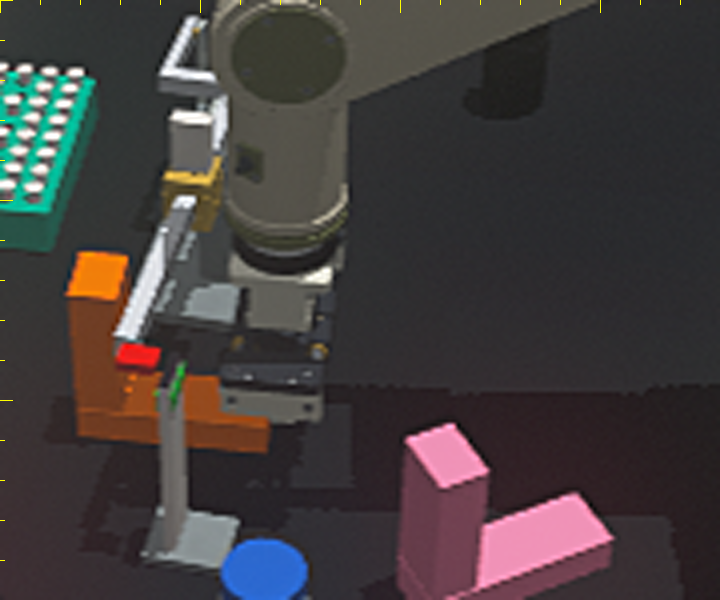

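View pics/t13.png

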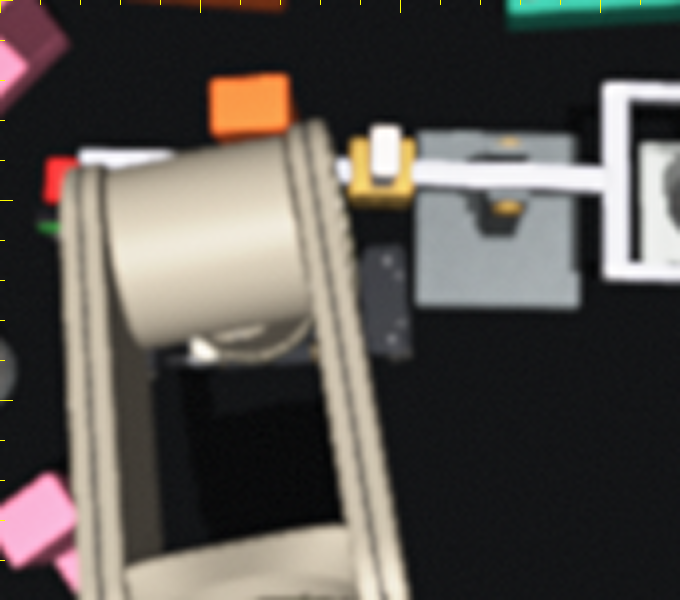

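The tower top is now about 57 mm from the beam line (front edge x≈0.633), so it is fully clear. Back off and rise, and locate the fin.

```bash

python3 -m creep '[[[-0.8,0,0],[0,0,0]],[[-1.5,0,0],[0,0,0]],[[-1.5,0,-1],[0,0,0]],[[-0.7,0,-2],[0,0,0]],[[0,0,-2.5],[0,0,0]],[[0,0,-3],[0,0,0]],[[0,0,-3],[0,0,0]],[[0,0,-3],[0,0,0]],[[0,0,-3],[0,0,0]],[[0,0,-3],[0,0,0]],[[0,0,-2],[0,0,0]],[[0,0,-1],[0,0,0]]]'
python3 - <<'E'
from h import *
import pickle;t,s=pickle.load(open('c0.pkl','rb'))
print(tri(t,(244.2,188.5),s,(247.3,182)))
need((.567,-.005,.27))
c=read_camera('top');crop(c,150,150,320,300,4,'t14.png')
c=read_camera('side');print(tip(c));crop(c,200,150,300,270,5,'s14.png')
E
```

```text
t: 15.98
tool_pos: [0.4446, 0.13, 0.4379]
orientation: [-3.14, -0.068, -0.008]
force: [-0.4, 0.3, -0.8]
opening: 0.0006
(array([0.57223441, 0.05313072, 0.21918895]), np.float64(0.001719856145785369))
t 15.98 gp [0.4455 0.1302 0.2706] yaw 2.48 tilt 0.3 F [-0.37  0.31 -0.81] op 0.0006
shift cm [11.56 14.03  0.11]
((234.18, 238.41), np.float64(0.07725190851050799))
```

View pics/t14.png

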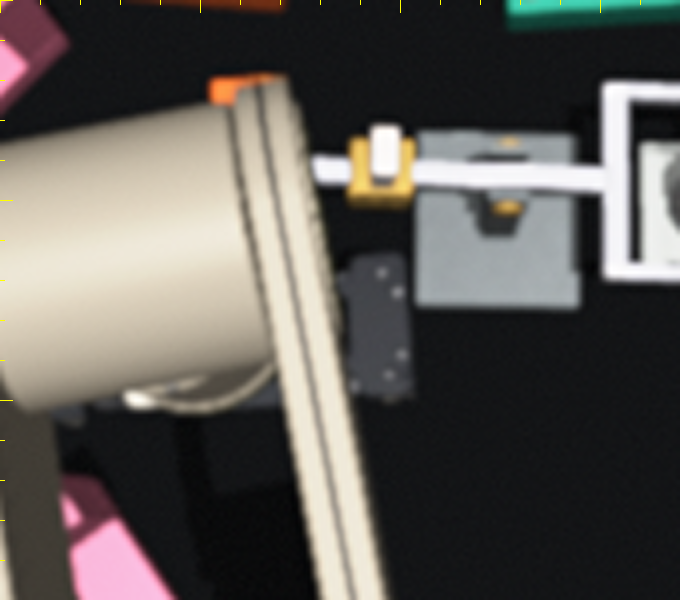

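View pics/s14.png

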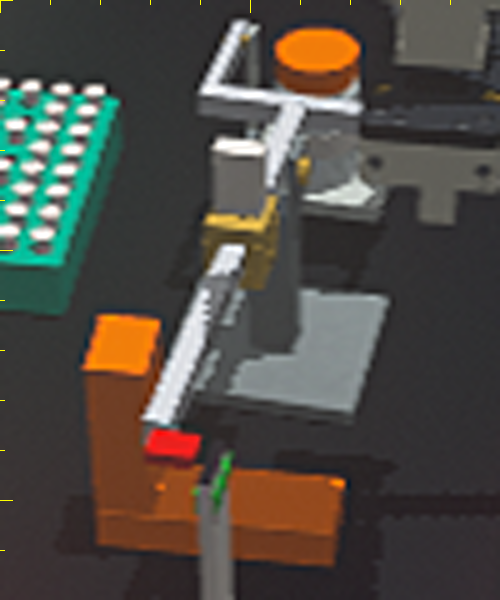

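The arrest is clear, the beam is at its upper stop, and the fin is near (0.57, 0.052). Move inboard of the fin, turning back to square with the beam.

```bash

python3 -m creep '[[[0,1,0],[0,0,3.4]],[[0.6,1.8,0],[0,0,0]],[[1,2,0],[0,0,0]],[[1.5,2,0],[0,0,0]],[[1.8,2,0],[0,0,0]],[[1.8,1.8,0],[0,0,0]],[[1.8,1.5,0],[0,0,0]],[[1.5,1,0],[0,0,0]],[[0.8,0.4,0],[0,0,0]],[[0.4,0.2,0],[0,0,0]],[[0,0,0],[0,0,0]]]'
python3 -c "
from h import *
need((.568,.005,.213))
c=read_camera('side');print(tip(c));crop(c,180,80,300,220,4,'s15.png')"
```

```text
t: 17.0
tool_pos: [0.5551, -0.0089, 0.4325]
orientation: [-3.141, 0.026, 0.004]
force: [0.0, 0.0, 0.0]
opening: 0.0008
t 17.0 gp [ 0.5547 -0.0088  0.2652] yaw -0.95 tilt 0.15 F [0.03 0.05 0.03] op 0.0008
shift cm [ 1.32 -1.4   5.22]
((234.2, 238.46), np.float64(0.07660814260625361))
```

View pics/s15.png

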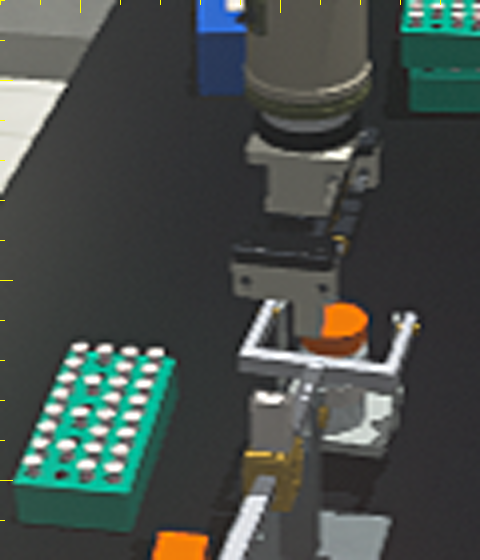

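```bash

python3 -m creep '[[[0.6,-0.4,0],[0,0,0]],[[0.7,-0.4,0.7],[0,0,0]],[[0,0,1],[0,0,0]],[[0,0,1],[0,0,0]],[[0,0,1],[0,0,0]],[[0,0,0.8],[0,0,0]],[[0,0,0.5],[0,0,0]],[[0,0,0.2],[0,0,0]],[[0,0,0],[0,0,0]]]'
python3 -c "
from h import *
need((.568,.0265,.213))
c=read_camera('side');print(tip(c));crop(c,180,80,300,220,4,'s16.png')"
```

```text
t: 17.8
tool_pos: [0.568, -0.0012, 0.3815]
orientation: [-3.141, 0.026, 0.002]
force: [-0.5, -0.9, 0.4]
opening: 0.0007
t 17.8 gp [ 0.5678 -0.0011  0.2142] yaw -0.94 tilt 0.06 F [-0.51 -0.93  0.39] op 0.0007
shift cm [-0.03 -2.76  0.12]
((234.2, 238.46), np.float64(0.07660814260625361))
```

View pics/s16.png

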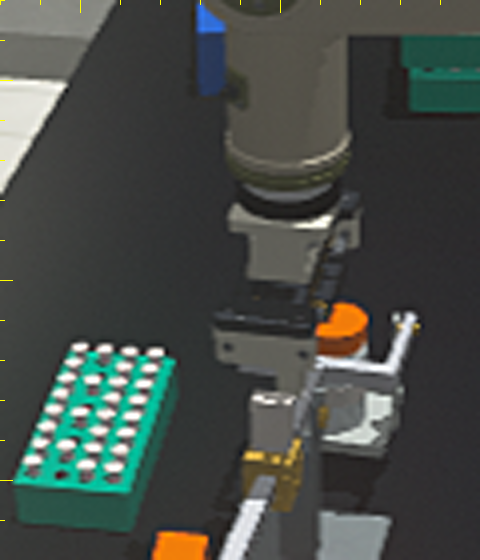

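Behind the fin and in line with it. Push outwards to the start of the possible range (poise ≈ 0.07).

```bash

python3 -m creep '[[[0,-0.7,0],[0,0,0]],[[0,-1,0],[0,0,0]],[[0,-0.6,0],[0,0,0]],[[0,-0.6,0],[0,0,0]],[[0,-0.6,0],[0,0,0]],[[0,-0.6,0],[0,0,0]],[[0,-0.6,0],[0,0,0]],[[0,-0.6,0],[0,0,0]],[[0,-0.6,0],[0,0,0]],[[0,-0.5,0],[0,0,0]],[[0,-0.3,0],[0,0,0]],[[0,0,0],[0,0,0]]]'
python3 -c "
from h import *
need((.568,.09,.213))
c=read_camera('side');print(tip(c));crop(c,180,80,300,270,3,'s17.png')
c=read_camera('top');crop(c,150,150,320,250,4,'t17.png')"
```

```text
t: 18.85
tool_pos: [0.5692, 0.0667, 0.3821]
orientation: [-3.141, 0.024, 0.001]
force: [0.0, 0.2, -0.3]
opening: 0.0001
t 18.85 gp [0.5691 0.0668 0.2148] yaw -0.89 tilt 0.04 F [ 0.03  0.22 -0.25] op 0.0001
shift cm [-0.15 -2.32  0.18]
((234.24, 239.9), np.float64(0.058067684563731715))
```

View pics/s17.png

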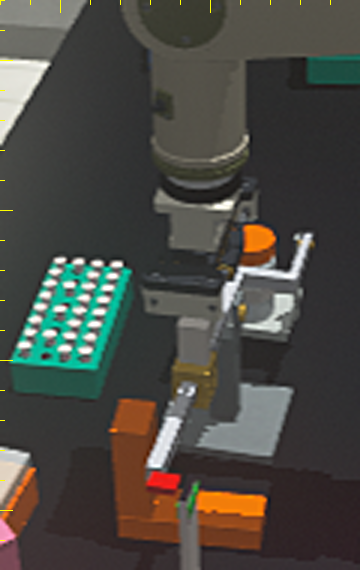

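View pics/t17.png

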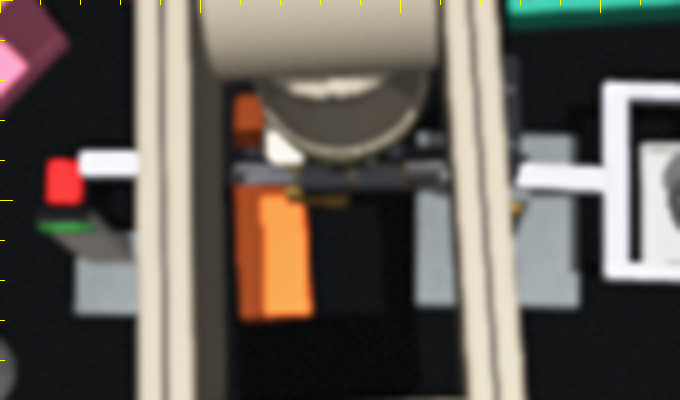

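The beam is already coming down. Draw the finger back and read.

```bash

python3 -m creep '[[[0,0.3,0],[0,0,0]],[[0,0.5,0],[0,0,0]],[[0,0.4,0],[0,0,0]],[[0,0,0],[0,0,0]],[[0,0,0],[0,0,0]],[[0,0,0],[0,0,0]],[[0,0,0],[0,0,0]],[[0,0,0],[0,0,0]],[[0,0,0],[0,0,0]],[[0,0,0],[0,0,0]],[[0,0,0],[0,0,0]],[[0,0,0],[0,0,0]]]'
python3 -c "
from h import *
c=read_camera('side');print(tip(c))"
python3 -m creep '[[[0,0,0],[0,0,0]],[[0,0,0],[0,0,0]],[[0,0,0],[0,0,0]],[[0,0,0],[0,0,0]],[[0,0,0],[0,0,0]],[[0,0,0],[0,0,0]],[[0,0,0],[0,0,0]],[[0,0,0],[0,0,0]]]'
python3 -c "
from h import *
need((.568,.0668,.213))
c=read_camera('side');print(tip(c))"
```

```text
t: 19.95
tool_pos: [0.5691, 0.054, 0.3822]
orientation: [-3.141, 0.025, 0.0]
force: [0.8, 0.5, 0.1]
opening: 0.0001
((234.2, 238.46), np.float64(0.07660814260625361))
t: 20.67
tool_pos: [0.5691, 0.0539, 0.3822]
orientation: [3.141, -0.026, 0.0]
force: [-0.8, 0.3, -0.3]
opening: 0.0006
t 20.67 gp [0.5691 0.0539 0.2149] yaw -0.93 tilt 0.0 F [-0.81  0.34 -0.26] op 0.0006
shift cm [-0.13 -1.29  0.19]
((234.24, 238.41), np.float64(0.07725190851050799))
```

Free, it returns to the stop. Push 2.5 cm further, then back off and read again.

```bash

python3 -m creep '[[[0,-0.5,0],[0,0,0]],[[0,-0.7,0],[0,0,0]],[[0,-0.5,0],[0,0,0]],[[0,-0.5,0],[0,0,0]],[[0,-0.5,0],[0,0,0]],[[0,-0.5,0],[0,0,0]],[[0,-0.4,0],[0,0,0]],[[0,-0.2,0],[0,0,0]],[[0,0,0],[0,0,0]],[[0,0.4,0],[0,0,0]],[[0,0.6,0],[0,0,0]],[[0,0,0],[0,0,0]]]'
python3 -m creep '[[[0,0,0],[0,0,0]],[[0,0,0],[0,0,0]],[[0,0,0],[0,0,0]],[[0,0,0],[0,0,0]],[[0,0,0],[0,0,0]],[[0,0,0],[0,0,0]],[[0,0,0],[0,0,0]],[[0,0,0],[0,0,0]],[[0,0,0],[0,0,0]]]'
python3 -c "
from h import *
need((.568,.0668,.213))
c=read_camera('side');print(tip(c))"
```

```text
t: 21.72
tool_pos: [0.5696, 0.0808, 0.3822]
orientation: [3.141, -0.027, -0.0]
force: [-0.4, 0.2, 0.1]
opening: 0.0001
t: 22.47
tool_pos: [0.5696, 0.082, 0.3822]
orientation: [-3.141, 0.025, 0.0]
force: [-0.2, 0.3, -0.9]
opening: 0.0003
t 22.47 gp [0.5696 0.082  0.2149] yaw -0.92 tilt 0.0 F [-0.22  0.33 -0.9 ] op 0.0003
shift cm [-0.13  1.52  0.19]
((234.24, 238.41), np.float64(0.07725190851050799))
```

```bash

python3 -m creep '[[[0,-0.5,0],[0,0,0]],[[0,-0.5,0],[0,0,0]],[[0,-0.4,0],[0,0,0]],[[0,-0.4,0],[0,0,0]],[[0,-0.3,0],[0,0,0]],[[0,-0.2,0],[0,0,0]],[[0,0,0],[0,0,0]],[[0,0.4,0],[0,0,0]],[[0,0.6,0],[0,0,0]],[[0,0,0],[0,0,0]],[[0,0,0],[0,0,0]],[[0,0,0],[0,0,0]]]'
python3 -m creep '[[[0,0,0],[0,0,0]],[[0,0,0],[0,0,0]],[[0,0,0],[0,0,0]],[[0,0,0],[0,0,0]],[[0,0,0],[0,0,0]],[[0,0,0],[0,0,0]],[[0,0,0],[0,0,0]]]'
python3 -c "
from h import *
need((.568,.0668,.213))
c=read_camera('side');print(tip(c))"
```

```text
t: 23.52
tool_pos: [0.5698, 0.0946, 0.3823]
orientation: [-3.141, 0.026, -0.0]
force: [0.5, 0.5, 0.9]
opening: 0.0007
t: 24.1
tool_pos: [0.5698, 0.095, 0.3822]
orientation: [3.141, -0.025, -0.0]
force: [-0.7, 0.1, 0.5]
opening: 0.0004
t 24.1 gp [0.5698 0.095  0.2149] yaw -0.93 tilt 0.0 F [-0.73  0.13  0.47] op 0.0004
shift cm [-0.13  2.82  0.19]
((234.2, 239.51), np.float64(0.06308905861691493))
```

The free beam now reads about 0.056 above level. It needs about 8 mm more, so push to the previous contact plus 8 mm.

```bash

python3 -m creep '[[[0,-0.5,0],[0,0,0]],[[0,-0.5,0],[0,0,0]],[[0,-0.3,0],[0,0,0]],[[0,-0.3,0],[0,0,0]],[[0,-0.2,0],[0,0,0]],[[0,0,0],[0,0,0]],[[0,0,0],[0,0,0]],[[0,0.3,0],[0,0,0]],[[0,0.6,0],[0,0,0]],[[0,0.3,0],[0,0,0]],[[0,0,0],[0,0,0]],[[0,0,0],[0,0,0]]]'
python3 -m creep '[[[0,0,0],[0,0,0]],[[0,0,0],[0,0,0]],[[0,0,0],[0,0,0]],[[0,0,0],[0,0,0]],[[0,0,0],[0,0,0]],[[0,0,0],[0,0,0]],[[0,0,0],[0,0,0]],[[0,0,0],[0,0,0]],[[0,0,0],[0,0,0]],[[0,0,0],[0,0,0]],[[0,0,0],[0,0,0]],[[0,0,0],[0,0,0]]]'
python3 -c "
from h import *
need((.568,.0668,.213))
c=read_camera('side');print(tip(c));crop(c,180,130,320,280,4,'s18.png')"
```

```text
t: 25.15
tool_pos: [0.5699, 0.1004, 0.3823]
orientation: [-3.141, 0.027, -0.0]
force: [-0.2, 0.6, -0.5]
opening: 0.0004
t: 26.15
tool_pos: [0.5699, 0.1009, 0.3822]
orientation: [3.141, -0.026, -0.0]
force: [-0.2, 0.6, 0.0]
opening: 0.0006
t 26.15 gp [0.5699 0.1009 0.2149] yaw -0.93 tilt 0.0 F [-0.18  0.6   0.  ] op 0.0006
shift cm [-0.13  3.41  0.19]
((234.37, 243.44), np.float64(0.01248905854253211))
```

View pics/s18.png

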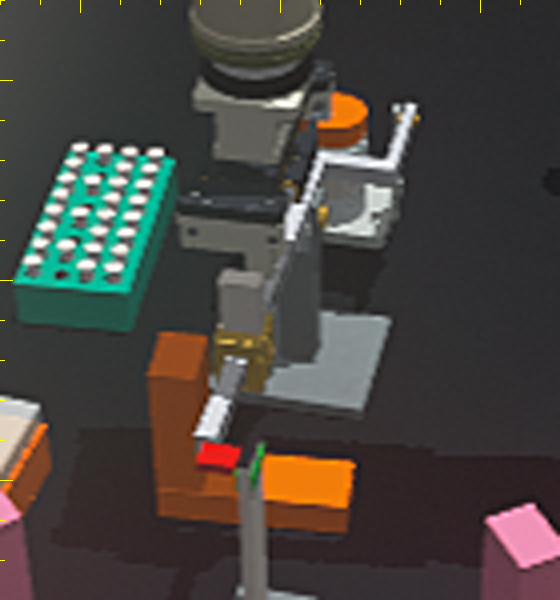

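The beam rests about 0.006 rad above level and inside the band, with the finger 12 mm off the fin. Retreat up and away, then verify.

```bash

python3 -m creep '[[[0,0.3,-0.3],[0,0,0]],[[0,0.3,-0.8],[0,0,0]],[[0,0.2,-1.2],[0,0,0]],[[0,0,-1.5],[0,0,0]],[[0,0,-1.5],[0,0,0]],[[0,0,-1.5],[0,0,0]],[[-1,0,-0.8],[0,0,0]],[[-2,0,0],[0,0,0]],[[-2.5,0,0],[0,0,0]],[[-2.5,0,0],[0,0,0]],[[-2.5,0,0],[0,0,0]],[[-2,0,0],[0,0,0]]]'
python3 -m creep '[[[-2.5,0.5,0],[0,0,0]],[[-2,1,0],[0,0,0]],[[-1,1,0],[0,0,0]],[[0,1,0],[0,0,0]],[[0,0.5,0],[0,0,0]],[[0,0,0],[0,0,0]],[[0,0,0],[0,0,0]],[[0,0,0],[0,0,0]],[[0,0,0],[0,0,0]],[[0,0,0],[0,0,0]],[[0,0,0],[0,0,0]],[[0,0,0],[0,0,0]]]'
python3 - <<'E'
from h import *
need((.568,.0668,.213))
s=read_camera('side');t=read_camera('top');print(tip(s))
crop(s,140,110,340,280,4,'s19.png');crop(t,120,100,360,260,3,'t19.png')
rt=blobs(t,(0,180,80),(3,255,255),None,8)[0];rs=blobs(s,(0,180,80),(3,255,255),(210,210,260,275),8)[0];print(rt,rs)
print('tip',tri(t,rt[0][1],s,rs[0][1]))
gs=blobs(s,(50,100,50),(75,255,255),(225,225,260,270),5)[0];gt=blobs(t,(50,100,40),(75,255,255),(150,190,185,215),4)[0];print(gs,gt)
if gs and gt: print('green',tri(t,gt[0][1],s,gs[0][1]))
E
```

```text
t: 27.2
tool_pos: [0.4434, 0.0947, 0.4598]
orientation: [-3.141, 0.026, -0.003]
force: [-0.2, 0.1, 0.3]
opening: 0.0006
t: 28.2
tool_pos: [0.3892, 0.056, 0.4581]
orientation: [-3.141, 0.025, 0.001]
force: [-1.0, 0.1, -0.5]
opening: 0.0006
t 28.2 gp [0.3891 0.056  0.2908] yaw -0.91 tilt 0.03 F [-1.03  0.11 -0.46] op 0.0006
shift cm [17.87 -1.36  7.77]
((234.31, 243.49), np.float64(0.01184529263827773))
[([162, 190, 10, 13, 102], [166.25, 196.06])] [([229, 241, 11, 6, 51], [234.31, 243.49])]
tip (array([0.57005194, 0.25667458, 0.16227608]), np.float64(0.0006759279536292199))
[([243, 241, 4, 10, 15], [244.0, 245.4])] [([159, 205, 14, 4, 38], [165.24, 206.34])]
green (array([0.54306552, 0.25891577, 0.16171444]), np.float64(0.000821987959720791))
```

View pics/s19.png

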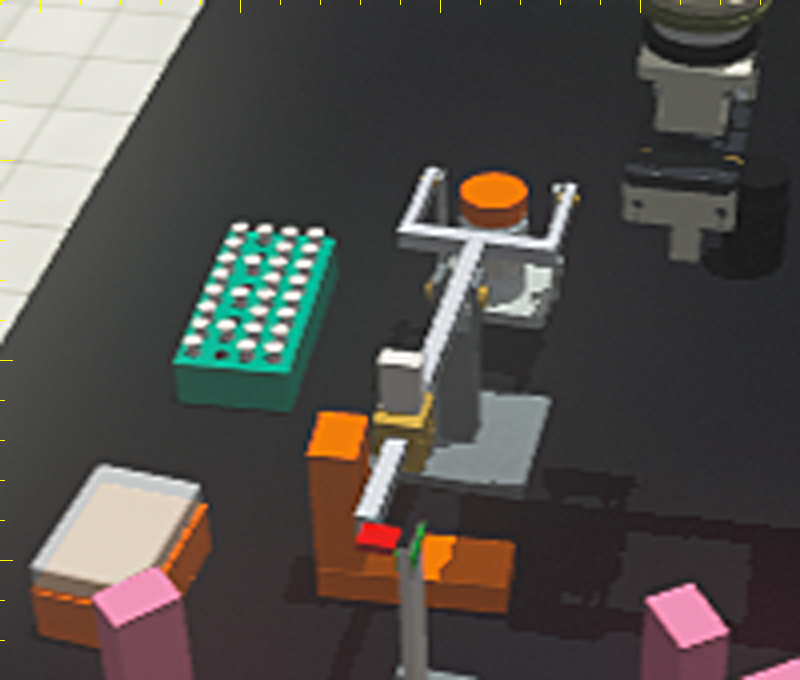

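View pics/t19.png

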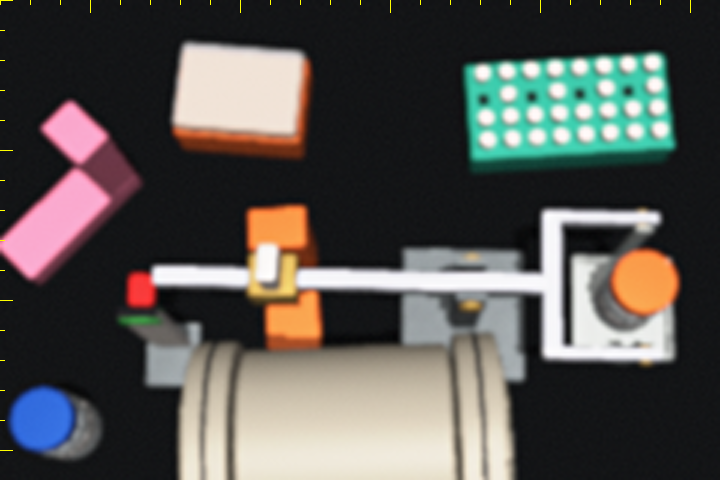

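```bash
python3 - <<'E'
from h import *
s=read_camera('side');print(tip(s))
print('tower front/back mid',onz(read_camera('top'),212.5,176.5,.145))
print(close_job())
E
```

```text
((234.29, 243.54), np.float64(0.011201526734023717))
tower front/back mid [0.62383928 0.13833407 0.145     ]
the job is handed in; nothing more can be done
None
```

I set the orange-capped jar in the hung pan and let it go. I then pushed the arrest block clear along its foot and slid the poise outwards in steps until the free beam settled level. The job was handed in at about 28 s of the 72 s allowed, and no verdict was reported.

**Last checks, with the arm drawn well away:**
- **Jar:** it stands upright in the pan, seen in both views.
- **Arrest block:** its tower top is about 56 mm from the beam line, against the 30 mm needed.
- **Beam:** it was steady over the last three readings, at about 0.005 rad above level. That allows for a 0.0066 rad offset taken from its upper stop; the limit is 0.025.
- **Tip height:** the two-view triangulation put the red tip about 0.6 mm above the green band's centre. It read both points about 7 mm too high in absolute terms, because the coloured patches include top faces. By change since the start, two views give about 0.008 rad and the single side view about 0.005, and both are inside the band.
- **Things to leave alone:** the arm never went near the blue-capped jar, tube rack or tip box, and in the pictures they stand as before.

The wrist force reading was too noisy (about ±1 N) to show the jar touching the pan. I used the beam's tilt in the side view for that instead.

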